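Open the bridge-drilling jig

ROBOT

A 6-joint arm with a two-finger parallel gripper is mounted at the origin on the work surface. World frame = base frame: x ahead of the robot, y to its left, z up, the work surface at z = 0. Lengths are in mm, angles in rad, forces in N, time in s.
With the tool pointing down it reaches from about 250 to 775 mm from the base axis. Payload 8.9 kg.
Tool frame: the origin (TCP) lies on the centre line of the jaws, within the pads' length; the fingertips stand 11 mm ahead of it and the grasp point (between the pads) lies 8 mm behind it; z points along the fingers, y is the line along which they close (so a half turn about z gives the same grasp; the last joint's range is limited). The gripper opens to 85 mm and grips with 20 to 120 N. Pads are 22 mm wide; open, the fingers measure 114 mm over their backs; the gripper's body (76 mm by 85 mm) begins 54 mm behind the grasp point. The pads swing forward as they close: fully open they stand 13 mm farther back than shut.
Start: joints at [-1.328, 0.291, -0.153, 1.127, 0, 1.431], TCP at [195.612, -487.196, 242.305] pointing down, gripper open.
Joint ranges: [-2.52, 2.52], [-0.91, 1.74], [-1.3, 1.37], [-1.96, 2.02], [-1.52, 1.47], [-3.14, 3.14]. Speed limits (rad/s): [2.22, 2.22, 2.79, 3.14, 3.14, 3.14].

INTERFACE

Orientations are given as a unit quaternion [w, x, y, z].
In Python, from workcell import get_obs, read_camera, camera_info, close_job, recognise, cut_out, place_of gives the robot as it stands.
- The arm moves only by the shell command python3 -m creep 'ROWS' [FORCE]. ROWS is JSON, a list of rows, each a list of 5 numbers: the opening, from 0 (shut) to 1 (fully open), then the shift along the tool's x, y, z in cm, then the turn about the tool's z in rad. In form: [[grip, tx, ty, tz, spin], ...]. A call has 1 to 5 rows; each row shifts and turns the commanded pose from where the row before left it, along the tool's axes as they then stand; what a row does not reach is not made up. A row lasts 1/12 s, in which the tool goes at most 41.7 mm and 7.16 degrees, less where a joint would pass 70% of its speed; a pose out of reach is approached as far as the arm can. A call with a gripper value outside its range is refused whole. The fingers move at their own pace and stop on an object; FORCE is the grip in N (left out, the last holds). Time passes only in rows, so rows that do not move let the fingers close. It gives the time, the measured TCP pose, the force, the opening and the grip force at its end, in the units of the state.
- get_obs(): the state, without advancing time (a new reading comes with each control period).
- read_camera(name): name is "scene" or "top"; returns the picture (420x560x3 uint8, red, green, blue); there is no depth.
- camera_info(name): a dict with "fx", "fy", "cx", "cy" (pixels), "k1" (the pictures are not rectified: a ray, as slopes to the right and down, at radius r is drawn at 1 + k1 r^2 times it, then the intrinsics apply), "T" (4x4, takes a point from camera to world coordinates). Camera axes: x right, y down, z forward; pixel columns grow to the right and rows downward; lengths in mm; the calibration is good to about 2 mm. A picture is of the moment at which its call begins. camera_info takes no time and is no camera call.
- close_job(): hands the job in; it is judged then, once.
Trained networks look in the newest picture that a camera, given by its name, has taken for a name from the list of things; names that differ only in an ending like _2 or _b are one class to them, and where a whole thing is asked for, a point or a joint stands for the part that bears it (a point fixed in the world has none). Each returns a list of dicts, best first, with "confidence" (0 to 1); they miss things now and then, are a little off and sometimes report something else, mostly with a low value. They report only what shows in the picture. A call takes as long as a camera call.
- recognise(camera, label): "uv" ([column, row] in pixels, amid what is visible of it).
- cut_out(camera, label): "region" (420x560 bool, what is visible of it) and "uv" ([column, row] in pixels, amid what is visible of it).
- place_of(camera, label): "uv" ([column, row] in pixels: a listed point, or the origin of a listed thing).
The state is a dict: "time": time; "qpos": joint angles; "qd": joint speeds; "tau": joint torques, N m; "position": TCP position; "tool_rot": TCP orientation; "ft_force": force on the tool from outside, world axes, zero at the start; "torque": the same for the moment, N m; "gripper_width": opening from 0.0 (shut) to 1.0 (fully open); "grasp_force": force on a finger pad.
Only numpy, scipy, OpenCV 4.12 (cv2) and the standard library are available. Lean on these libraries where they do the work, as an engineer would, in place of code of your own. Each camera call takes 0.05 s, during which the arm holds its last target. There are 200 camera calls.

TASK

Loosen both brass wing thumbscrews of the drilling jig, one after the other, by turning each anticlockwise a good quarter turn until its wing lies along the slot in the aluminium cover plate. Then lift the cover plate off by its black handle and set it down (do not drop it) flat and handle up in the middle of the brown leather board, lengthwise along it, and let go.

Things in the scene. Friction and masses are not known exactly. Their poses are not given: they have to be found in the camera images.
- screw_near (a joint): Brass wing thumbscrew captive in the jig, through the plate's slot at plate x = -92 mm (y 0; nearer the robot). Wing: upright bar 46 long, 9 thick, 24 mm tall, underside 3 and top 27 mm above the plate's upper face. Value: rad, grows anticlockwise from above; 0 = wing along plate y, 1.57 = along plate x (free). Starts at 0.15 to 0.4, stop at 1.62; stays where left (0.05 N m), does not rise.
- screw_far (a joint): The other, identical brass wing thumbscrew, through the slot at plate x = +92 mm, y 0 (positions hold while the plate is on the jig). Same size, heights and joint values. The jig is a wooden base 290 x 110 mm, 24 mm high, fixed to the bench; the screws stay in it when the plate is lifted.
- plate_grip (a point): Centre of the cover plate's black handle: a fin 50 long (x), 14 thick (y), 36 mm tall, mid-plate; point 18 mm above the plate's upper face, 24 mm above its underside. Loose aluminium plate 260 x 90 x 6 mm, under 0.5 kg, x along its length, z up, resting on the jig. Slots 56 (x) x 26 mm let the wings pass when along x; raise the plate 35 mm to clear them.
- pad_top (a point): Centre of the upper face of the brown leather-faced board, 300 (x) x 140 x 8 mm, fixed to the bench, z up. The green cutting mat of the same size, with a file and a sanding block on it, is a bystander.

How it is judged (in metres and radians):
On the way, in this order (a step that is already met when the one before it is completed fails the run):
1. one of the thumbscrews is loosened (turned beyond 1.3 rad) (value of joint any of screw_near, screw_far above 1.3 rad), for 0.1 s.
2. both thumbscrews are loosened, the plate still on the jig (value of joint each of screw_near, screw_far above 1.3 rad and distance of plate_grip from where it was at the start of the episode below 0.02 m), for 0.1 s.
3. the cover plate is lifted more than 36 mm above its place by the fingers (distance of plate_grip from where it was at the start of the episode above 0.036 m and height (world z) of plate_grip above 0.084 m and contact force between the fingers and plate above 0.5 N), for 0.1 s.
4. still held, the plate is lowered to within 15 mm of the leather board (horizontal distance between plate_grip and pad_top below 0.03 m and angle between the x axis of plate_grip and the x axis of pad_top, either way round below 0.3 rad and z of plate_grip in the frame of pad_top below 0.039 m and contact force between the fingers and plate above 0.5 N), for 0.05 s.
At the end, for the whole second after the job is handed in: The cover plate lies still, flat (within 7 degrees) and handle up on the brown leather board, its centre within 30 mm of the board's centre and its length within 17 degrees of the board's; both thumbscrews remain loosened (beyond 1.3 rad) (horizontal distance between plate_grip and pad_top below 0.03 m and angle between the x axis of plate_grip and the x axis of pad_top, either way round below 0.3 rad and z of plate_grip in the frame of pad_top between 0.018 and 0.03 m and angle between plate_grip's own z axis and vertical below 0.12 rad and linear speed of plate below 0.02 m/s and value of joint each of screw_near, screw_far above 1.3 rad); the robot touches nothing.
It also fails if it takes over 66 s, if anything falls off the work surface, if the arm or the gripper's body presses on something with over 40 N, if the wrist force passes 120 N, or if a joint passes its speed limit or range.

## Working session

There is one attempt and no reset: what is moved stays moved. The work goes in short steps, Python scripts to look and compute and a shell command to move; the robot and the scene stay as the last step left them, time stands still between calls to the robot, and variables do not carry over. Pictures are saved under pics/ and viewed, at most 10 in all, crops included, and the job is handed in when it is done.

```bash
mkdir -p pics
cat > h.py <<'E'
import numpy as np, cv2
from workcell import *
def ray(cam,uv):
    c=camera_info(cam);K=np.array([[c['fx'],0,c['cx']],[0,c['fy'],c['cy']],[0,0,1]],float)
    p=cv2.undistortPoints(np.array(uv,float).reshape(-1,1,2),K,np.array([c['k1'],0,0,0,0.]))[:,0]
    T=np.array(c['T']);d=np.c_[p,np.ones(len(p))]@T[:3,:3].T
    return T[:3,3],d
def at(cam,uv,z):
    o,d=ray(cam,uv);return o+d*((z-o[2])/d[:,2])[:,None]
def show(cam,name,zoom=1):
    cv2.imwrite('pics/'+name,cv2.cvtColor(read_camera(cam),cv2.COLOR_RGB2BGR))
E
python3 - <<'E'
from h import *
np.set_printoptions(precision=1,suppress=True)
for cam in('top','scene'):
    show(cam,cam+'0.png');print(cam,np.array(camera_info(cam)['T'])[:3,3],camera_info(cam)['k1'])
    for l,z in(('screw_near',45),('screw_far',45),('plate_grip',48),('pad_top',8)):
        for r in place_of(cam,l)[:2]: print(l,'place',np.round(r['uv'],1),round(r['confidence'],2),at(cam,[r['uv']],z))
        for r in cut_out(cam,l)[:2]:
            ys,xs=np.nonzero(r['region']);rr=cv2.minAreaRect(at(cam,np.c_[xs,ys],z)[:,:2].astype('f4'))
            print(l,'cut',np.round(r['uv'],1),round(r['confidence'],2),np.round(rr[0],1),np.round(rr[1],1),round(rr[2],1))
E
```

```text
top [ 420.3   19.7 1081. ] -0.029278169345583076Traceback (most recent call last):
  File "<stdin>", line 6, in <module>
ValueError: it knows: pad_top, plate_grip
```

View pics/top0.png

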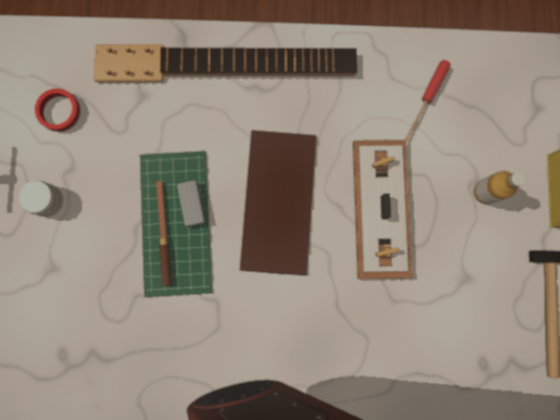

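The top view shows the jig at about (383,208) with wings at (383,162) and (387,252) and the black handle at (386,206). The brown board is at (278,202), slightly tilted, and the green mat at (176,224).

Run:
```python
from h import *
np.set_printoptions(precision=1,suppress=True)
for cam in('top','scene'):
    show(cam,cam+'1.png')
    for l,z in(('plate_grip',48),('pad_top',8)):
        for r in place_of(cam,l)[:2]: print(cam,l,'place',np.round(r['uv'],1),round(r['confidence'],2),at(cam,[r['uv']],z))
    for l,z in (('screw_near',57),('screw_far',57),('plate_grip',30)):
      try:
        for r in cut_out(cam,l)[:2]:
            ys,xs=np.nonzero(r['region']);w=at(cam,np.c_[xs,ys],z)[:,:2].astype('f4');rr=cv2.minAreaRect(w)
            print(cam,l,np.round(r['uv'],1),round(r['confidence'],2),rr,w.mean(0),len(xs))
      except ValueError as e: print(l,e)
im=cv2.imread('pics/top1.png')
hsv=cv2.cvtColor(im,cv2.COLOR_BGR2HSV)
def rect(m,z,n):
    cs,_=cv2.findContours(m.astype('uint8'),0,1);c=max(cs,key=cv2.contourArea)[:,0]
    print(n,cv2.minAreaRect(at('top',c,z)[:,:2].astype('f4')))
b=np.zeros(im.shape[:2],bool);b[120:285,228:325]=1
rect(b&(hsv[...,2]<90),8,'board')
b[:]=0;b[130:290,345:425]=1
rect(b&(hsv[...,1]>70)&(hsv[...,2]>50),24,'jig')
cv2.imwrite('pics/crop.png',cv2.resize(im[130:290,335:435],None,fx=3.7,fy=3.7,interpolation=2))
```

```text
top plate_grip place [384.5 204.3] 0.87 [[ 573.2 -214.8   48. ]]
top screw_near [388.6 250.1] 0.69 ((478.0638427734375, -216.7034454345703), (12.4136381149292, 43.0200080871582), 7.029064655303955) [ 477.5 -216.9] 100
top screw_far [382.6 165.5] 0.51 ((658.7103271484375, -208.64981079101562), (12.89161205291748, 46.42417907714844), 23.56245994567871) [ 658.4 -206.8] 117
top plate_grip [379.9 208.8] 0.83 ((569.2846069335938, -214.3409423828125), (259.6201171875, 92.87911224365234), 2.383497476577759) [ 568.1 -214.5] 4786
scene plate_grip place [201.9 171.6] 0.61 [[ 568.6 -207.5   48. ]]
scene pad_top place [267.  238.4] 0.96 [[579.5   3.9   8. ]]
scene screw_near [263.2 244.1] 0.74 ((599.58056640625, 24.194732666015625), (134.27967834472656, 283.9589538574219), 87.16238403320312) [607.9  25.6] 8078
scene screw_near [229.7 146.3] 0.56 ((485.5499267578125, -209.31698608398438), (29.77566146850586, 50.00928497314453), 14.492481231689453) [ 483.8 -208.9] 164
scene screw_far [171.9 193.8] 0.69 ((662.5216064453125, -204.9971923828125), (21.938053131103516, 51.2142219543457), 6.380588531494141) [ 662.9 -202.8] 157
scene plate_grip [196.6 178.4] 0.72 ((568.4320678710938, -214.3354949951172), (263.4485168457031, 95.34176635742188), 1.4968063831329346) [ 576.3 -211.1] 2955
board ((578.7012329101562, -0.9001007080078125), (136.16055297851562, 295.0735778808594), 86.9859390258789)
jig ((580.30322265625, -216.2043914794922), (312.4309387207031, 123.16455841064453), 0.33837300539016724)
```

View pics/crop.png

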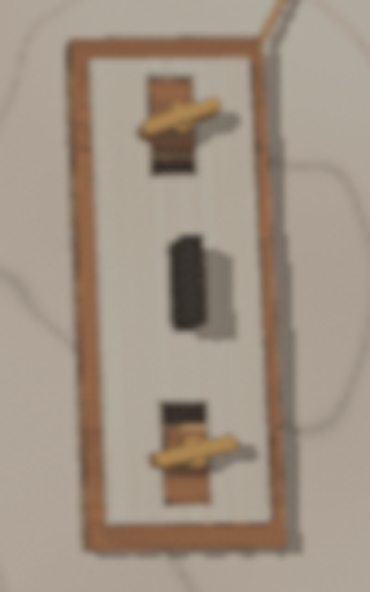

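View pics/scene1.png

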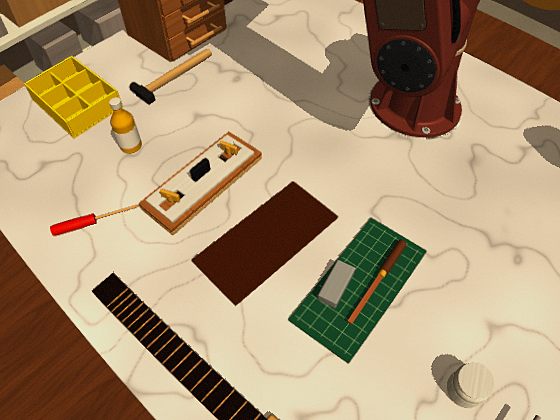

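The crop confirms both wings are slightly off plate y: near about 14° and far about 21° in world. The handle is at mid-plate. The scene view agrees, with nothing obstructing.

```bash
cat > go.py <<'E'
import sys;from h import *
from scipy.spatial.transform import Rotation as R
# target x y z, y-axis angle deg (mod 180) -> row units
def go(x,y,z,a):
    o=get_obs();q=np.array(o['tool_rot']);r=R.from_quat(q[[1,2,3,0]]);M=r.as_matrix()
    d=(np.array([x,y,z])-o['position'])
    ya=np.degrees(np.arctan2(M[1,1],M[0,1]))
    s=-((a-ya+90)%180-90)  # tool z down: ccw = negative spin
    rz=R.from_euler('z',s,degrees=True)
    print('t',round(o['time'],2),'pos',np.round(o['position'],1),'yaw_y',round(ya,1),'j6',round(o['qpos'][5],2),'zaxis',np.round(M[:,2],3),'w',round(o['gripper_width'],2))
    print('shift cm (no spin first)',np.round(M.T@d/10,2),' after spin',np.round(rz.as_matrix().T@M.T@d/10,2),'spin rad',round(np.radians(s),3),'alt',round(np.radians(s-180*np.sign(s)),3))
go(*map(float,sys.argv[1:5]))
E
python3 go.py 477 -217 120 13; python3 -c "from workcell import *;print(get_obs())"
```

```text
t 0.65 pos [ 195.6 -487.2  242.3] yaw_y -68.1 j6 1.43 zaxis [ 0.  0. -1.] w 1.0
shift cm (no spin first) [ 36.18 -14.59  12.23]  after spin [20.   33.49 12.23] spin rad -1.416 alt 1.726
{'time': 0.65, 'qpos': array([-1.32826914e+00,  2.90705279e-01, -1.53385989e-01,  1.12670870e+00,
        4.91081757e-06,  1.43147308e+00]), 'qd': array([-0.00056068, -0.00072757, -0.0033373 , -0.00010564, -0.00176829,
       -0.0004328 ]), 'tau': array([ 1.51423856e-04, -5.36854148e+01,  3.31578040e+01,  1.81681255e-03,
       -2.71198442e-04,  1.62512116e-06]), 'position': array([ 195.62937068, -487.19280544,  242.30759786]), 'tool_rot': array([-1.94400212e-06,  9.81829079e-01,  1.89767382e-01,  2.35827804e-06]), 'ft_force': array([ 1.23536381, -0.01772471,  0.13001399]), 'torque': array([-0.00071486,  0.03931572,  0.06881221]), 'grasp_force': 0.0, 'gripper_width': 0.9994389309415266}
```

```bash
python3 -m creep '[[1,3,-1.2,0.9,0],[1,3,-1.2,0.9,0],[1,3,-1.2,0.9,0],[1,3,-1.2,0.9,0],[1,3,-1.2,0.9,0]]' 30 >/dev/null
python3 -m creep '[[1,3,-1.2,0.9,0],[1,3,-1.2,0.9,0],[1,3,-1.2,0.9,0],[1,3,-1.2,0.9,0],[1,3,-1.2,0.9,0]]' >/dev/null
python3 -m creep '[[1,3,-1.2,0.9,0],[1,3,-1.2,0.9,0],[0.6,0,0,0,-0.12],[0.6,0,0,0,-0.12],[0.6,0,0,0,-0.12]]' >/dev/null
python3 -m creep '[[0.6,0,0,0,-0.12],[0.6,0,0,0,-0.12],[0.6,0,0,0,-0.12],[0.6,0,0,0,-0.12],[0.6,0,0,0,-0.12]]' >/dev/null
python3 -m creep '[[0.6,0,0,0,-0.12],[0.6,0,0,0,-0.12],[0.6,0,0,0,-0.12],[0.6,0,0,0,-0.1],[0.6,0,0,0,0]]'
python3 go.py 477 -217 90 13
```

```text
time: 2.73
position: [476.1, -219.5, 134.3]
tool_rot: [0.0, 0.619, 0.785, 0.0]
ft_force: [-0.2, -0.2, 0.5]
gripper_width: 0.601
grasp_force: 0.0
t 2.73 pos [ 476.1 -219.5  134.3] yaw_y 13.5 j6 0.76 zaxis [ 0. -0. -1.] w 0.6
shift cm (no spin first) [0.22 0.15 4.43]  after spin [0.22 0.14 4.43] spin rad 0.009 alt -3.133
```

```bash
python3 -m creep '[[0.6,0.2,0.15,2.4,0],[0.6,0,0,2.4,0],[0.6,0,0,2.0,0],[0.6,0,0,1.8,0],[0.6,0,0,0,0]]' 25
python3 -m creep '[[0,0,0,0,0],[0,0,0,0,0],[0,0,0,0,0],[0,0,0,0,0],[0,0,0,0,0]]' 25; python3 go.py 477 -217 48 89
```

```text
time: 3.15
position: [475.1, -215.9, 45.4]
tool_rot: [-0.002, 0.622, 0.783, -0.0]
ft_force: [-1.5, 0.2, 0.5]
gripper_width: 0.6
grasp_force: 0.0
time: 3.57
position: [476.8, -217.9, 49.7]
tool_rot: [0.0, 0.621, 0.784, -0.001]
ft_force: [-5.8, -1.1, 4.9]
gripper_width: 0.171
grasp_force: 24.3
t 3.57 pos [ 476.8 -217.9   49.7] yaw_y 13.2 j6 0.77 zaxis [-0.    -0.002 -1.   ] w 0.17
shift cm (no spin first) [0.09 0.05 0.17]  after spin [-0.02  0.1   0.17] spin rad -1.324 alt 1.818
```

```bash
python3 -m creep '[[0,0,0,0,-0.1],[0,0,0,0,-0.1],[0,0,0,0,-0.1],[0,0,0,0,-0.1],[0,0,0,0,0]]'
python3 -c "
from h import *
show('top','a.png');im=cv2.imread('pics/a.png');show('scene','b.png');i2=cv2.imread('pics/b.png')
cv2.imwrite('pics/ab.png',np.hstack([cv2.resize(im[130:290,335:435],(300,480)),cv2.resize(i2[100:260,110:290],(480,480))]))"
```

```text
time: 3.98
position: [476.3, -218.1, 49.6]
tool_rot: [0.0, 0.451, 0.893, -0.001]
ft_force: [-6.9, -3.2, 7.0]
gripper_width: 0.171
grasp_force: 24.4
```

View pics/ab.png

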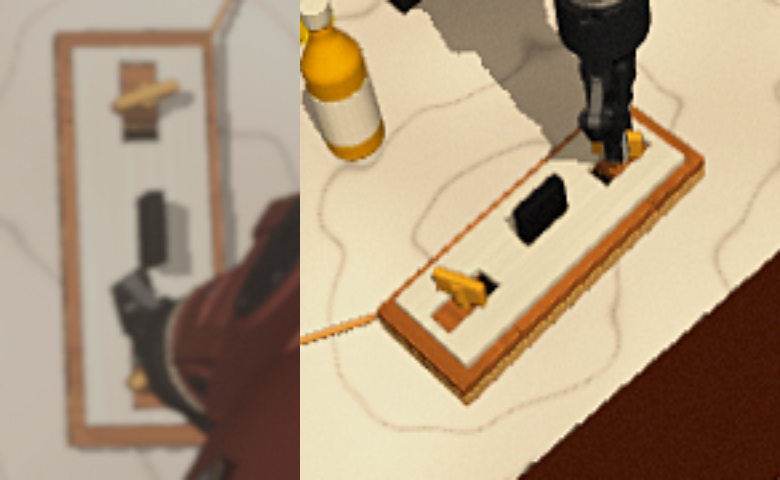

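The right half shows the near wing held between the fingers (about (620,145)) and turning with them; the plate and handle haven't moved. I'll keep turning.

```bash
python3 -m creep '[[0,0,0,0,-0.115],[0,0,0,0,-0.115],[0,0,0,0,-0.115],[0,0,0,0,-0.115],[0,0,0,0,-0.115]]'
python3 -m creep '[[0,0,0,0,-0.115],[0,0,0,0,-0.115],[0,0,0,0,-0.1],[0,0,0,0,0],[0,0,0,0,0]]'; python3 go.py 477 -217 48 91
```

```text
time: 4.5
position: [475.9, -218.5, 49.6]
tool_rot: [-0.001, 0.18, 0.984, -0.002]
ft_force: [-10.1, -6.1, 7.3]
gripper_width: 0.171
grasp_force: 24.5
time: 4.92
position: [475.9, -218.9, 49.7]
tool_rot: [-0.001, 0.018, 1.0, -0.002]
ft_force: [-9.5, -7.0, 6.4]
gripper_width: 0.165
grasp_force: 24.4
t 4.92 pos [ 475.9 -218.9   49.7] yaw_y 87.9 j6 -0.53 zaxis [-0.002 -0.004 -1.   ] w 0.16
shift cm (no spin first) [-0.11  0.19  0.16]  after spin [-0.12  0.19  0.16] spin rad -0.054 alt 3.088
```

```bash
python3 -m creep '[[0,0,0,0,-0.05],[0.6,0,0,0,0],[0.6,0,0,0,0],[0.6,0,0,0,0],[0.6,0,0,0,0]]' > /dev/null
python3 -m creep '[[0.6,0,0,-2.5,0],[0.6,0,0,-2.5,0],[0.6,0,0,-2.5,0],[0.6,-3,0,0,0],[0.6,-3,0.3,0,0]]'
python3 -m creep '[[0.6,-3,0.3,0,0],[0.6,-3,0,0,0],[0.6,-3,0,0,0],[0.6,-3,0,0,0],[0.6,0,0,0,0.12]]' >/dev/null
python3 -m creep '[[0.6,0,0,0,0.12],[0.6,0,0,0,0.12],[0.6,0,0,0,0.12],[0.6,0,0,0,0.12],[0.6,0,0,0,0.12]]' >/dev/null
python3 -m creep '[[0.6,0,0,0,0.12],[0.6,0,0,0,0.12],[0.6,0,0,0,0.12],[0.6,0,0,0,0.12],[0.6,0,0,0,0]]'
python3 go.py 660.5 -209.3 49 22
python3 -c "
from h import *
show('top','c.png');im=cv2.imread('pics/c.png');show('scene','d.png');i2=cv2.imread('pics/d.png')
cv2.imwrite('pics/cd.png',np.hstack([cv2.resize(im[130:290,335:435],(300,480)),cv2.resize(i2[100:260,110:290],(480,480))]))"
```

```text
time: 5.75
position: [538.3, -214.1, 125.7]
tool_rot: [0.002, -0.007, 1.0, -0.001]
ft_force: [1.2, -0.4, 0.1]
gripper_width: 0.596
grasp_force: 0.0
time: 7.0
position: [657.0, -208.2, 123.3]
tool_rot: [-0.0, 0.561, 0.828, 0.0]
ft_force: [0.2, 0.4, 0.1]
gripper_width: 0.6
grasp_force: 0.0
t 7.0 pos [ 657.  -208.2  123.3] yaw_y 21.8 j6 0.78 zaxis [ 0.  0. -1.] w 0.6
shift cm (no spin first) [-0.23  0.28  7.43]  after spin [-0.24  0.28  7.43] spin rad -0.004 alt 3.138
```

View pics/cd.png

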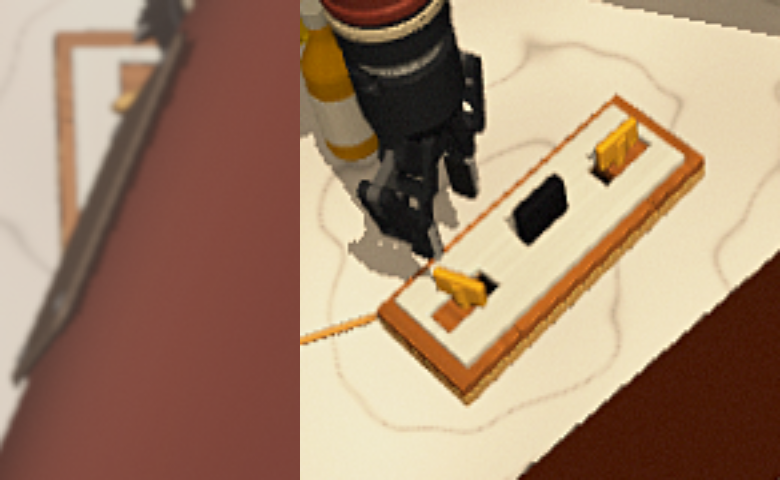

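The near wing now lies along its slot (about (617,145) right half), and the plate is unmoved. Next is the far wing.

```bash
python3 -m creep '[[0.6,-0.25,0.25,2.2,0],[0.6,0,0,2.2,0],[0.6,0,0,1.8,0],[0.6,0,0,1.2,0],[0.6,0,0,0,0]]' 25
python3 -m creep '[[0,0,0,0,0],[0,0,0,0,0],[0,0,0,0,0],[0,0,0,0,0],[0,0,0,0,0]]' 25
python3 -m creep '[[0,0,0,0,-0.115],[0,0,0,0,-0.115],[0,0,0,0,-0.115],[0,0,0,0,-0.115],[0,0,0,0,-0.115]]'
python3 -m creep '[[0,0,0,0,-0.115],[0,0,0,0,-0.115],[0,0,0,0,-0.115],[0,0,0,0,-0.115],[0,0,0,0,-0.115]]'
python3 -m creep '[[0,0,0,0,-0.02],[0,0,0,0,0]]';python3 go.py 660.5 -209.3 49 91
```

```text
time: 7.52
position: [658.4, -209.0, 46.4]
tool_rot: [-0.002, 0.557, 0.83, -0.0]
ft_force: [-1.4, 0.7, 0.4]
gripper_width: 0.599
grasp_force: 0.0
time: 7.93
position: [660.5, -210.4, 50.9]
tool_rot: [0.001, 0.558, 0.83, -0.0]
ft_force: [-3.6, -2.0, 6.3]
gripper_width: 0.167
grasp_force: 24.6
time: 8.35
position: [660.0, -210.7, 50.9]
tool_rot: [0.0, 0.298, 0.955, -0.001]
ft_force: [-6.0, -3.7, 5.9]
gripper_width: 0.167
grasp_force: 24.7
time: 8.77
position: [659.9, -211.2, 50.9]
tool_rot: [0.0, 0.015, 1.0, -0.001]
ft_force: [-6.0, -4.9, 6.9]
gripper_width: 0.171
grasp_force: 24.7
time: 8.93
position: [659.9, -211.3, 50.9]
tool_rot: [0.0, 0.007, 1.0, -0.001]
ft_force: [-6.6, -4.6, 6.1]
gripper_width: 0.168
grasp_force: 24.7
t 8.93 pos [ 659.9 -211.3   50.9] yaw_y 89.2 j6 -0.4 zaxis [-0.    -0.003 -1.   ] w 0.17
shift cm (no spin first) [-0.06  0.2   0.19]  after spin [-0.06  0.2   0.19] spin rad -0.031 alt 3.11
```

```bash
python3 -m creep '[[0,0,0,0,-0.04],[0.6,0,0,0,0],[0.6,0,0,0,0],[0.6,0,0,0,0],[0.6,0,0,0,0]]' > /dev/null
python3 -m creep '[[0.6,0,0,-2.5,0],[0.6,0,0,-2.5,0],[0.6,0,0,-2.5,0],[0.6,3,0,0,0],[0.6,3,-0.2,0,0]]' >/dev/null
python3 -m creep '[[0.6,3,-0.2,0,0],[0.6,0,0,0,-0.02],[0.6,0,0,0,0],[0.6,0,0,0,0]]'
python3 -c "
from h import *
show('top','e.png');im=cv2.imread('pics/e.png');show('scene','f.png');i2=cv2.imread('pics/f.png')
cv2.imwrite('pics/ef.png',np.hstack([cv2.resize(im[130:290,335:435],(300,480)),cv2.resize(i2[100:260,110:290],(480,480))]))"
python3 go.py 568.5 -213.5 46 92.5
```

```text
time: 10.1
position: [571.1, -216.3, 124.8]
tool_rot: [0.001, -0.022, 1.0, -0.0]
ft_force: [0.1, 0.4, 0.2]
gripper_width: 0.601
grasp_force: 0.0
t 10.2 pos [ 571.5 -216.2  124.5] yaw_y 92.6 j6 -0.53 zaxis [ 0.001 -0.    -1.   ] w 0.6
shift cm (no spin first) [0.3  0.29 7.85]  after spin [0.3  0.29 7.85] spin rad 0.001 alt -3.14
```

View pics/ef.png

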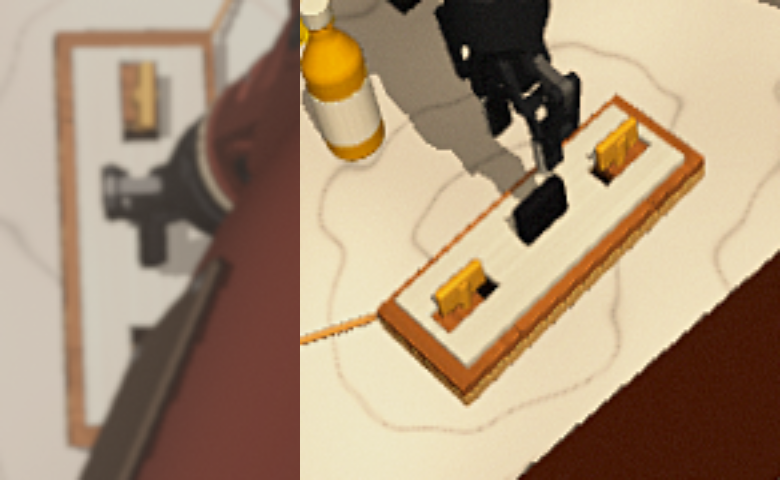

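Both wings lie along their slots ((617,145) and (460,288)). Next I grasp the handle.

```bash
python3 -m creep '[[0.6,0.25,0.25,2.4,0],[0.6,0,0,2.4,0],[0.6,0,0,1.9,0],[0.6,0,0,1.1,0],[0.6,0,0,0,0]]' 25
python3 -m creep '[[0,0,0,0,0],[0,0,0,0,0],[0,0,0,0,0],[0,0,0,0,0],[0,0,0,0,0]]' 25
python3 -m creep '[[0,0,0,0,0],[0,0,0,0,0],[0,0,0,0,0]]' 80
python3 -m creep '[[0,0,0,-0.7,0],[0,0,0,-0.7,0],[0,0,0,-0.7,0],[0,0,0,-0.7,0],[0,0,0,-0.7,0]]'
python3 -m creep '[[0,0,0,-1,0],[0,0,0,-1,0],[0,0,0,-1,0],[0,0,0,0,0],[0,0,0,0,0]]'
python3 go.py 579 0 110 87
python3 -c "
from h import *
show('scene','g.png')
i2=cv2.imread('pics/g.png')
cv2.imwrite('pics/g2.png',cv2.resize(i2[60:300,100:360],None,fx=2,fy=2))"
```

```text
time: 10.62
position: [566.9, -212.8, 43.8]
tool_rot: [-0.002, -0.023, 1.0, 0.001]
ft_force: [-0.5, 0.5, -0.1]
gripper_width: 0.6
grasp_force: 0.0
time: 11.03
position: [568.8, -214.2, 47.7]
tool_rot: [0.001, -0.023, 1.0, -0.001]
ft_force: [0.3, -1.1, 6.6]
gripper_width: 0.157
grasp_force: 26.6
time: 11.28
position: [568.9, -214.3, 47.8]
tool_rot: [0.001, -0.023, 1.0, -0.001]
ft_force: [0.6, -0.7, 7.1]
gripper_width: 0.149
grasp_force: 79.4
time: 11.7
position: [567.7, -213.7, 82.2]
tool_rot: [0.0, -0.023, 1.0, -0.0]
ft_force: [0.2, 0.2, -2.8]
gripper_width: 0.151
grasp_force: 78.1
time: 12.12
position: [568.2, -213.9, 112.1]
tool_rot: [0.001, -0.023, 1.0, -0.0]
ft_force: [1.1, -0.5, -2.4]
gripper_width: 0.149
grasp_force: 78.2
t 12.12 pos [ 568.2 -213.9  112.1] yaw_y 92.6 j6 -0.53 zaxis [ 0.001 -0.001 -1.   ] w 0.15
shift cm (no spin first) [-2.04 21.32  0.2 ]  after spin [ 0.04 21.42  0.2 ] spin rad 0.098 alt -3.044
```

View pics/g2.png

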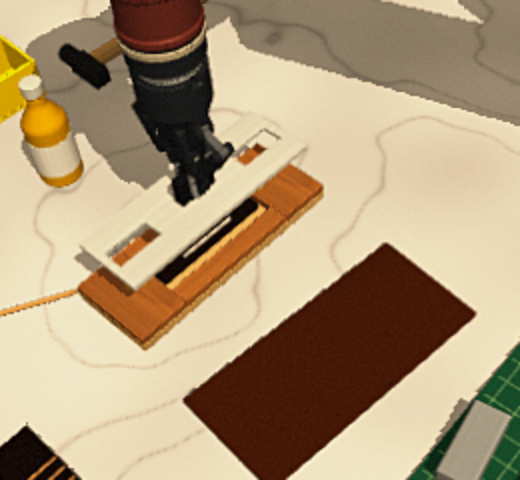

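The plate is lifted clear and level, held by its handle. I'll carry it to the board.

```bash
python3 -m creep '[[0,-0.1,1,0,0],[0,-0.2,2,0,0],[0,-0.2,2.2,0,0],[0,-0.2,2.2,0,0],[0,-0.2,2.2,0,0]]' >/dev/null
python3 -m creep '[[0,-0.2,2.2,0,0],[0,-0.2,2.2,0,0],[0,-0.2,2.2,0,0],[0,-0.2,2.2,0,0],[0,-0.2,1.8,0,0]]' >/dev/null
python3 -m creep '[[0,-0.1,1,0,0],[0,0,0,0,0.05],[0,0,0,0,0.05],[0,0,0,0,0],[0,0,0,0,0]]'
python3 go.py 579 0 33 87
python3 -c "
from h import *
np.set_printoptions(precision=1,suppress=True)
for l,z in(('plate_grip',105),('pad_top',8)):
  for cam in ('scene','top'):
    if l=='pad_top' and cam=='scene': show(cam,'k.png')
    for r in place_of(cam,l)[:1]: print(cam,l,r['confidence'],at(cam,[r['uv']],z))
"
```

```text
time: 13.42
position: [577.7, -0.9, 110.9]
tool_rot: [-0.0, 0.027, 1.0, 0.0]
ft_force: [0.2, 0.5, -2.4]
gripper_width: 0.151
grasp_force: 78.2
t 13.42 pos [577.7  -0.9 110.9] yaw_y 86.9 j6 -0.07 zaxis [-0.001  0.    -1.   ] w 0.15
shift cm (no spin first) [-0.13  0.1   7.79]  after spin [-0.13  0.1   7.79] spin rad -0.001 alt 3.141
scene plate_grip 0.96 [[ 562.  -216.3  105. ]]
top plate_grip 0.89 [[ 562.1 -204.6  105. ]]
scene pad_top 0.55 [[580.9  -2.1   8. ]]
top pad_top 0.74 [[586.1   1.8   8. ]]
```

View pics/k.png

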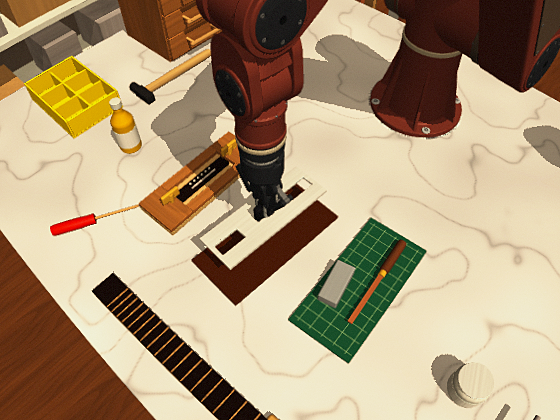

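The plate is over the board, aligned with it and level, and both wings are still along the slot line in the jig. Next I lower it.

```bash
python3 -m creep '[[0,-0.1,0.1,2,0],[0,0,0,2,0],[0,0,0,1.5,0],[0,0,0,1,0],[0,0,0,0.5,0]]' >/dev/null
python3 -m creep '[[0,0,0,0.3,0],[0,0,0,0.2,0],[0,0,0,0.1,0],[0,0,0,0.1,0],[0,0,0,0,0]]'
python3 -m creep '[[0,0,0,0.1,0],[0,0,0,0.1,0],[0,0,0,0,0]]'
```

```text
time: 14.5
position: [579.6, -0.1, 34.8]
tool_rot: [0.0, 0.027, 1.0, -0.0]
ft_force: [-0.7, -0.5, -3.3]
gripper_width: 0.148
grasp_force: 78.4
time: 14.75
position: [579.1, -0.0, 32.3]
tool_rot: [0.0, 0.027, 1.0, 0.0]
ft_force: [0.7, -0.2, -2.7]
gripper_width: 0.146
grasp_force: 78.4
```

```bash
python3 -m creep '[[0,0,0,0.1,0],[0,0,0,0.05,0],[0,0,0,0,0],[0,0,0,0,0]]'
```

```text
time: 15.08
position: [579.2, -0.0, 31.8]
tool_rot: [0.0, 0.027, 1.0, -0.0]
ft_force: [-4.5, 0.5, 10.0]
gripper_width: 0.149
grasp_force: 80.3
```

Contact is made (+10 N). I'll release and retreat.

```bash
python3 -m creep '[[0.1,0,0,0,0],[0.3,0,0,0,0],[0.6,0,0,0,0],[0.6,0,0,0,0],[0.6,0,0,0,0]]' 20
python3 -m creep '[[0.6,0,0,-1,0],[0.6,0,0,-2,0],[0.6,0,0,-3,0],[0.6,0,0,-3,0],[0.6,0,0,-3,0]]'
python3 -m creep '[[0.6,0,-3,0,0],[0.6,0,-3,0,0],[0.6,0,0,0,0],[0.6,0,0,0,0],[0.6,0,0,0,0]]'
python3 -c "
from h import *
np.set_printoptions(precision=1,suppress=True)
for cam in ('scene','top'):
    show(cam,'m'+cam+'.png')
    for r in place_of(cam,'plate_grip')[:1]: print(cam,r['confidence'],at(cam,[r['uv']],32))
"
```

```text
time: 15.5
position: [579.3, -0.1, 30.8]
tool_rot: [0.0, 0.027, 1.0, -0.0]
ft_force: [-0.1, 0.2, 0.6]
gripper_width: 0.6
grasp_force: 0.0
time: 15.92
position: [578.9, -0.0, 152.7]
tool_rot: [-0.0, 0.027, 1.0, -0.0]
ft_force: [1.5, -0.3, 0.4]
gripper_width: 0.598
grasp_force: 0.0
time: 16.33
position: [575.8, -59.8, 151.1]
tool_rot: [-0.0, 0.028, 1.0, 0.0]
ft_force: [-0.4, -0.6, 0.3]
gripper_width: 0.597
grasp_force: 0.0
scene 0.74 [[569.6  -4.3  32. ]]
top 0.96 [[577.1  -3.4  32. ]]
```

View pics/mscene.png

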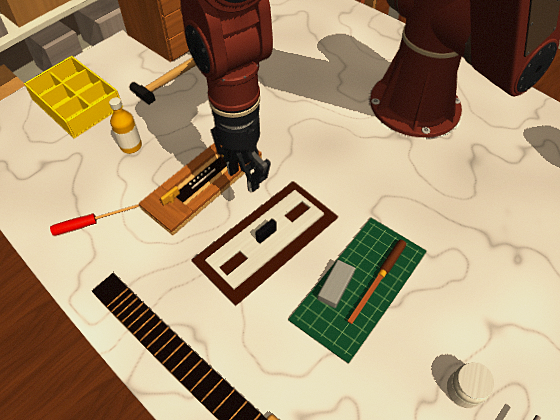

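The plate lies centred and aligned on the brown board (handle at (265,230)), with the gripper clear. I'll hand the job in.

```bash
python3 -c "from workcell import *;print(close_job())"
```

```text
the job is handed in; nothing more can be done
None
```

The job is handed in at about 16 s of the 66 s limit: both thumbscrews are turned along their slots, and the cover plate is set down flat, handle up, centred and lengthwise on the leather board with the gripper clear; the verdict was not shown.

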